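# Clear the swing and open the push-to-open cupboard

### The job

Open the little handleless cupboard on the counter: first push whatever stands in front of its door (the dish of beans or the teal cocoa tin) along the counter, well out of the door's swing, then press the door in at its dark round dot until the catch lets go and it springs ajar, and finally swing it wide open with a finger, about square to the cupboard or further. Only push and press: lift nothing, tip nothing, do not let the door strike the dish or the tin, and leave everything else where it stands.

Things in the scene. Friction and masses are not known exactly. Their poses are not given: they have to be found in the camera images.
- cupboard: Small dark wooden counter cupboard, 130 wide (y), 120 deep (x), 140 high, fixed to the counter. Origin at the centre of its underside; its x axis points from the door to the back, y to its left as seen from in front, z up. The door lies in front of it. A screen on the wall overhangs the back of the counter, behind and to the right of the cupboard, from about 0.4 m up: keep wrist and elbow clear of it.
- cupboard_door (a joint): Angle of the door in rad: 0 shut and caught, down to -0.048 pressed in (stop), about 0.5 sprung ajar, 1.57 square to the cupboard, 1.75 at its stop. The hinge is a little stiff: past ajar the door stays where it is left. Once the catch has let go it does not catch again.
- door_hinge (a point): On the upright hinge axis, level with the dot. The axis is the back left edge of the door: 66.5 mm in front of (-x) and 63 mm left of (+y) the cupboard's origin. The door is a plain lighter wooden panel, 128 mm wide from this axis to its free right edge, 12 mm thick, from 6 to 140 mm above the counter; its outer corner sweeps a radius of 129 mm.
- door_touch (a point): Centre of the dark metal dot (18 mm across), on the front face of the door 108 mm from the hinge axis, 20 mm from the free edge, 112 mm above the counter. Moves with the door. Pressed here the door goes in about 4 mm against some 3 to 4 N and the catch lets go (hard stop at 5.2 mm); when the finger draws back the door follows and springs ajar.
- door_edge_back (a point): Upper part of the free edge, on the back face of the door: 128 mm from the hinge axis, 112 mm above the counter. Moves with the door.
- dish_center (a point): Centre, half-way up (21 mm), of the round white dish of cocoa beans, 68 mm across and 42 mm high, about 160 g, loose. Either this or the teal tin stands in front of the door, with its centre 65 to 90 mm out from the door's front face.
- tin_center (a point): Centre, half-way up (37.5 mm), of the round teal cocoa tin with a gold lid, 62 mm across and 75 mm high, about 170 g, loose. Either this or the dish stands in front of the door; the other stands well away from it.
- dark_tin: Dark brown cocoa tin, 68 mm across, 85 mm high, loose bystander. Origin under its centre, z up.
- counter_bell: Brass counter bell, 64 mm across, 47 mm high, loose bystander. Origin under its centre, z up.
- tasting_cup: White tasting cup with a handle, 60 x 77 mm, 52 mm high, loose bystander. Origin under its centre, z up.
- choc_box6: Kraft chocolate box, 62 x 110 mm, 34 mm high, loose bystander. Origin under its centre, z up.
- date_stamp: Wooden hand stamp, 24 x 42 mm, 60 mm high, loose bystander. Origin under its centre, z up.
- nib_mill: Hand mill of dark wood with a copper dome, fixed, left of the door as seen from in front: body about 140 mm square and 131 mm high, dome to 190 mm; its crank (angle varies) reaches some 130 mm from the middle of the dome away from the door, the knob at its end 220 to 262 mm up. Origin near the middle of its underside.
Not all that is in view belongs to the job. What is shaped like the part that bears tin_center but red is not meant.

How it is judged:
By the outcome, as a careful person would: the job done as asked, in the order asked, and still so for the second after the job is handed in, with the robot touching nothing.
It also fails if it takes over 58 s, if anything falls off the work surface, if the arm or the gripper's body presses on something with over 40 N, if the wrist force passes 120 N, or if a joint passes its speed limit or range.

### The arm

A 7-joint arm with a two-finger parallel gripper is mounted at the origin on a cart in front of the work surface, level with it; the furniture and walls round the work are solid. World frame = base frame: x ahead of the robot, y to its left, z up, the work surface at z = 0. Lengths are in m, angles in rad, forces in N, time in s.
With the tool pointing down it reaches from about 0.425 to 0.925 m from the base axis. Payload 6.8 kg.
Tool frame: the origin (TCP) lies between the finger pads; the fingertips stand 17 mm ahead of it and the grasp point (between the pads) lies 2 mm behind it; z points along the fingers, y is the direction in which the jaws open and shut (so a half turn about z gives the same grasp; the last joint's range is limited). The gripper opens to 85 mm and grips with 20 to 120 N. Pads are 22 mm wide; open, the fingers measure 114 mm over their backs; the gripper's body (76 mm by 85 mm) begins 54 mm behind the grasp point. The pads swing forward as they close: fully open they stand 13 mm farther back than shut.
Start: joints at [-1.358, 0.477, 0.022, 1.555, -0.011, 1.109, -0.083], TCP at [0.213, 0.641, 0.248] pointing down, gripper open.
Joint ranges: [-2.96, 2.96], [-0.34, 2.1], [-1.41, 1.46], [0.24, 2.44], [-1.37, 4.51], [0.17, 1.92], [-2.96, 2.96]. Speed limits (rad/s): [2.39, 2.39, 3.14, 3.14, 3.14, 3.14, 3.14].

### API

Orientations are given as a unit quaternion [w, x, y, z].
In Python, from station import bot gives the robot as it stands. The module is installed in compiled form; this text tells all that it offers.
- The arm moves only by the tool carry_out, never from a script. Its argument "moves" is a list of rows, each a list of 3 entries, a list of its own where there are three numbers: the turn, a rotation vector about the tool's x, y, z in degrees, then the shift along the tool's x, y, z in cm, then the finger opening in cm, from 0 to 8.54. A call has 1 to 5 rows; each row is the pose to reach, as a shift and turn from the pose commanded when the call began, along the tool's axes at that moment; what a row does not reach only later rows make up. A row lasts 1/8 s, in which the tool goes at most 62.5 mm and 10.7 degrees, less where a joint would pass 70% of its speed; a pose out of reach is approached as far as the arm can. A call with a gripper value outside its range is refused whole. The fingers move at their own pace and stop on an object; "newtons" is the grip in N (left out, the last holds). Time passes only in rows, so rows that repeat a pose let the fingers close. It gives the time, the measured TCP pose, the force and the opening at its end, in the units of the state.
- bot.get_obs(): the state, without advancing time (a new reading comes with each control period).
- bot.read_camera(name): name is "side" or "top"; returns the picture (400x640x3 uint8, red, green, blue); there is no depth.
- bot.camera_info(name): a dict with "vertical_fov" (degrees; the focal length in pixels is half the picture's height over the tangent of half this angle, whatever the lens; pixels are square), "cx", "cy" (the principal point, pixels), "position" and "attitude" of the camera in the world. Camera axes: x right, y up, looking along -z (the intrinsics and any distortion apply to the point x, -y, -z); pixel columns grow to the right and rows downward; lengths in m; the calibration is good to about 2 mm. A picture is of the moment at which its call begins. camera_info takes no time and is no camera call.
- bot.hand_in(): hands the job in, once; it reports no verdict.
Trained networks look in the newest picture that a camera, given by its name, has taken for a name from the list of things; names that differ only in an ending like _2 or _b are one class to them, and where a whole thing is asked for, a point or a joint stands for the part that bears it (a point fixed in the world has none). Each returns a list of dicts, best first, with "score" (0 to 1); they miss things now and then, are a little off and sometimes report something else, mostly with a low value. They report only what shows in the picture. A call takes as long as a camera call. They do not tell look-alikes from the thing itself.
- bot.silhouettes(label, camera): "region" (400x640 bool, what is visible of it) and "location" ([column, row] in pixels, amid what is visible of it).
The state is a dict: "t": time; "q": joint angles; "joint_vel": joint speeds; "joint_torque": joint torques, N m; "eef_pos": TCP position; "tool_rot": TCP orientation; "contact_force": force on the tool from outside, world axes, zero at the start; "torque": the same for the moment, N m; "gripper_width": opening from 0.0 (shut) to 1.0 (fully open).
Only numpy, scipy, OpenCV 4.12 (cv2) and the standard library are available. Lean on these libraries where they do the work, as an engineer would, in place of code of your own. Each camera call takes 0.05 s, during which the arm holds its last target. There are 200 camera calls.

## Working session

There is one attempt and no reset: what is moved stays moved. The work goes in short steps, Python scripts to look and compute and a tool call to move; the robot and the scene stay as the last step left them, time stands still between calls to the robot, and variables do not carry over. Pictures are saved under pics/ and viewed, about 8 in all and at most 12, crops included, and the job is handed in when it is done.

Besides the shell and the picture viewer there is one more tool, called by a JSON object that holds its "method" and its "body", one argument or row to a line. carry_out: Moves the arm, as the interface text tells. Its arguments: {"type":"object","properties":{"moves":{"type":"array"},"newtons":{"type":"number"}},"required":["moves"]}

```bash
mkdir -p pics; cat > h.py <<'E'
import numpy as np, cv2
from station import bot
from scipy.spatial.transform import Rotation as R
def cam(n):
    i=bot.camera_info(n); f=200/np.tan(np.radians(i['vertical_fov'])/2)
    q=np.array(i['attitude'],float)
    Rm=R.from_quat(q[[1,2,3,0]]).as_matrix() if q.size==4 else q.reshape(3,3)
    return i,f,Rm,np.array(i['position'])
def ray(n,uv,z):
    i,f,Rm,p=cam(n); d=Rm@np.array([(uv[0]-i['cx'])/f,-(uv[1]-i['cy'])/f,-1]); return p+d*(z-p[2])/d[2]
def proj(n,P):
    i,f,Rm,p=cam(n); c=Rm.T@(np.array(P)-p); return np.array([i['cx']+f*c[0]/-c[2], i['cy']-f*c[1]/-c[2]])
def snap(n,fn):
    im=bot.read_camera(n); cv2.imwrite('pics/'+fn,im[:,:,::-1]); return im
E
python3 - <<'E'
from h import *
for n in('side','top'): print(bot.camera_info(n)); snap(n,n+'0.png')
H={'cupboard':.14,'cupboard_door':.07,'door_touch':.112,'dish_center':.021,'tin_center':.037,'dark_tin':.04,'counter_bell':.02,'tasting_cup':.026,'choc_box6':.034,'date_stamp':.03,'nib_mill':.13}
for l,z in H.items():
  for n in('side','top'):
    for r in bot.silhouettes(l,n)[:2]:
      ys,xs=np.where(r['region']); print(l,n,round(r['score'],2),np.round(r['location']),xs.min(),xs.max(),ys.min(),ys.max(),np.round(ray(n,r['location'],z),3))
print(bot.get_obs())
E
```

```text
{'vertical_fov': 57.16885152452762, 'cx': 318.2885796806813, 'cy': 197.0575213355994, 'position': array([0.28073463, 0.62904419, 0.50024547]), 'attitude': array([-0.15383495, -0.10336201,  0.50162302,  0.84500027])}
{'vertical_fov': 42.290578984745906, 'cx': 315.15699185277714, 'cy': 197.57356341884676, 'position': array([ 0.31967339, -0.06681818,  1.33005162]), 'attitude': array([ 0.70653087,  0.07270734, -0.05543522, -0.70175117])}
cupboard side 0.95 [344. 172.] 306 374 141 207 [ 0.518 -0.125  0.14 ]
cupboard side 0.34 [358. 177.] 340 374 151 208 [ 0.479 -0.108  0.14 ]
cupboard_door side 0.88 [356. 179.] 340 374 151 209 [ 0.519 -0.236  0.07 ]
cupboard_door top 0.66 [396. 212.] 371 425 196 227 [ 0.514 -0.235  0.07 ]
door_touch top 0.89 [396. 212.] 371 425 195 227 [ 0.509 -0.228  0.112]
dish_center side 0.9 [384. 204.] 372 398 192 216 [ 0.434 -0.215  0.021]
dish_center side 0.31 [272. 287.] 267 282 267 300 [0.565 0.168 0.021]
dish_center top 0.81 [392. 250.] 376 403 233 259 [ 0.427 -0.229  0.021]
tin_center side 0.88 [399. 241.] 385 415 222 265 [ 0.364 -0.038  0.037]
tin_center side 
[... 1200 characters left out ...]
35811448,  0.47698683,  0.02241829,  1.5554312 , -0.01152023,
        1.10930923, -0.08311291]), 'joint_vel': array([ 3.81411536e-04,  8.51326771e-04,  1.36801095e-03,  1.22084945e-03,
        1.40363510e-03,  8.02157071e-04, -1.65423617e-05]), 'joint_torque': array([-5.38249697e-04, -5.96341860e+01,  1.60598997e+00, -2.81535941e+01,
        1.24194537e-02,  1.78359871e-03, -2.42011254e-05]), 'eef_pos': array([0.21283347, 0.64056521, 0.24830389]), 'tool_rot': array([-1.18794730e-05,  1.59733545e-01,  9.87160167e-01, -1.97851678e-06]), 'contact_force': array([ 0.08147534,  0.4916038 , -0.47242227]), 'torque': array([-0.01657072,  0.00410343, -0.06218982]), 'gripper_width': 1.0013915977813366}
```

View pics/side0.png

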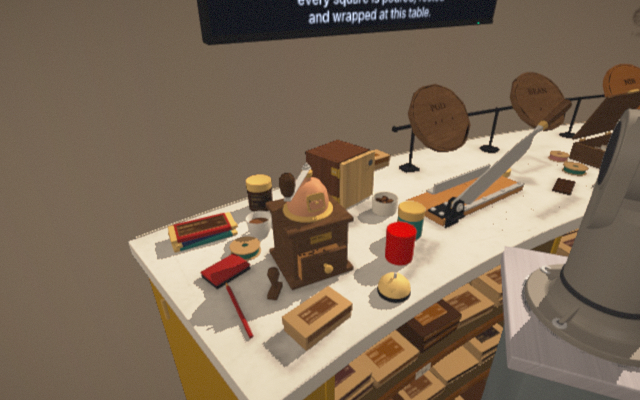

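View pics/top0.png

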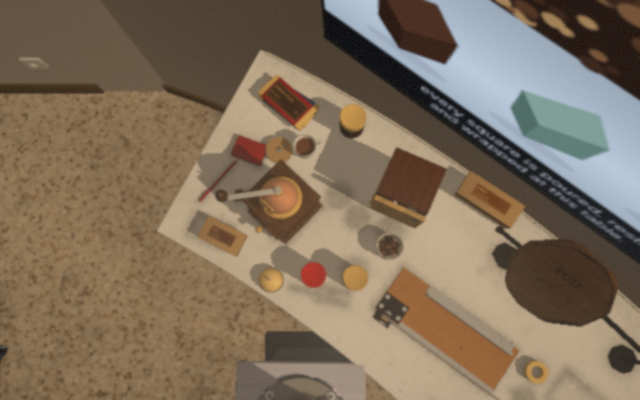

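The dish (392,250 top) stands in front of the door, the teal tin (356,276) stands to its left front, and the red look-alike is at (316,276). Next I'll zoom in to get the cupboard pose.

```bash
python3 - <<'E'
from h import *
a=cv2.imread('pics/top0.png')[135:295,330:470]; b=cv2.imread('pics/side0.png')[130:270,300:430]
a=cv2.resize(a,None,fx=3.6,fy=3.6,interpolation=cv2.INTER_CUBIC)[:576,:]; b=cv2.resize(b,(int(130*2.2),int(140*2.2)),interpolation=cv2.INTER_CUBIC)
o=np.zeros((576,800,3),np.uint8); o[:,:504]=a; o[:b.shape[0],510:510+b.shape[1]]=b; cv2.imwrite('pics/c.png',o)
r=bot.silhouettes('cupboard','top'); print(len(r))
E
```

```text
0
```

View pics/c.png

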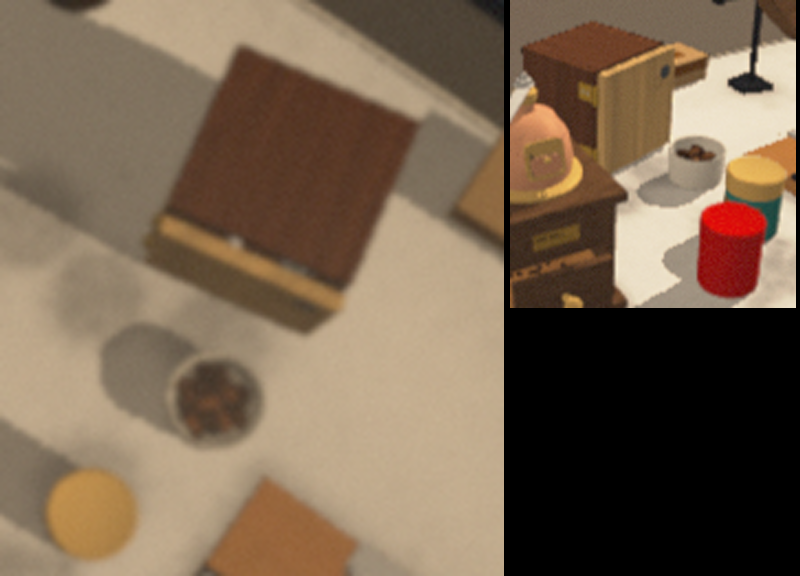

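```bash
cat >> h.py <<'E'
def c2(p): return (p[0]/3.6+330,p[1]/3.6+135)
E
python3 - <<'E'
from h import *
from scipy.optimize import least_squares
pts=[((60,65),(238,45)),((60,-65),(415,122)),((-78.5,63),(159,233)),((-78.5,-65),(337,309))]
W=np.array([ray('top',c2(p),.14)[:2] for _,p in pts]); L=np.array([l for l,_ in pts])/1000
def T(x): c,s=np.cos(x[2]),np.sin(x[2]); return L@np.array([[c,s],[-s,c]])+x[:2]
s=least_squares(lambda x:(T(x)-W).ravel(),[.58,-.23,-.4]); x=s.x; print(x,np.round((T(x)-W)*1000,1))
c,sn=np.cos(x[2]),np.sin(x[2])
def w(l,z=0): return np.array([x[0]+c*l[0]-sn*l[1],x[1]+sn*l[0]+c*l[1],z])
hinge=w((-.0665,.063)); dot=w((-.0785,-.045),.112)
print('hinge',hinge,'dot',dot,'dotside px',proj('side',dot),'dot top',proj('top',dot))
def loc(P): d=np.array(P[:2])-x[:2]; return np.round([c*d[0]+sn*d[1],-sn*d[0]+c*d[1]],3)
d=ray('top',c2((215,401)),.042); t=ray('top',c2((92,513)),.075)
print('dish',d,loc(d),'tin',t,loc(t)); 
ds=ray('side',((697-510)/2.2+300,150/2.2+130),.042); print('dish side',ds, loc(ds))
for n,u,z in(('board',(390,310),.02),('boardtop',(404,270),.02),('boardR',(428,288),.02),('millR',(321,202),.13),('millF',(287,243),.13),('millB',(262,160),.13)): q=ray('top',u,z); print(n,q,loc(q))
E
```

```text
[ 0.58008249 -0.26121736 -0.41564791] [[ 1.5  1.8]
 [ 0.8 -3. ]
 [ 0.2  2.5]
 [-2.5 -1.3]]
hinge [ 0.54468296 -0.17672995  0.        ] dot [ 0.49009616 -0.27068889  0.112     ] dotside px [370.37390895 161.5259435 ] dot top [414.15572156 220.06564821]
dish [ 0.43364798 -0.220351    0.042     ] [-0.15  -0.022] tin [ 0.35566392 -0.13354859  0.075     ] [-0.257  0.026]
dish side [ 0.43223529 -0.20860938  0.042     ] [-0.157 -0.012]
board [ 0.27859391 -0.22098639  0.02      ] [-0.292 -0.085]
boardtop [ 0.3767953  -0.25757747  0.02      ] [-0.187 -0.079]
boardR [ 0.33294272 -0.31598894  0.02      ] [-0.204 -0.15 ]
millR [ 0.52927845 -0.05024839  0.13      ] [-0.132  0.172]
millF [0.43210362 0.02815931 0.13      ] [-0.252  0.205]
millB [0.63084154 0.09194999 0.13      ] [-0.096  0.344]
```

```bash
cat >> h.py <<'E'
X=np.array([.5801,-.2612,-.4156])
def w(lx,ly,z=0):
    c,s=np.cos(X[2]),np.sin(X[2]); return np.array([X[0]+c*lx-s*ly,X[1]+s*lx+c*ly,z])
def loc(P):
    c,s=np.cos(X[2]),np.sin(X[2]); d=np.array(P[:2])-X[:2]; return np.round([c*d[0]+s*d[1],-s*d[0]+c*d[1]],4)
def ori(yaw,tilt=0):  # tool y at azimuth yaw(deg), z down; tilt: tool z leans toward tool y
    a=np.radians(yaw); y=np.array([np.cos(a),np.sin(a),0]); z=np.array([0,0,-1.]); M=np.c_[np.cross(y,z),y,z]
    return R.from_matrix(M)*R.from_rotvec([-np.radians(tilt),0,0])
def rows(targets,o=None,ref=None):
    """targets: (pos,yaw,tilt)"""
    o=o or bot.get_obs(); p0=np.array(o['eef_pos']); q=o['tool_rot']; R0=R.from_quat(np.array(q)[[1,2,3,0]])
    if ref: p0=np.array(ref[0]); R0=ori(*ref[1:])
    for p,y,t in targets:
        print(np.round((R0.inv()*ori(y,t)).as_rotvec(degrees=True),1).tolist(),np.round(R0.inv().apply(np.array(p)-p0)*100,2).tolist())
E
python3 - <<'E'
from h import *
A=[w(-.151,.055,.3)]; print('A',A)
s=bot.get_obs()['eef_pos']
end=A[0]; re,ae=np.hypot(*end[:2]),np.degrees(np.arctan2(end[1],end[0])); print(re,ae)
N=15;P=[]
for k in range(1,N+1):
    f=k/N; az=71.6+(ae-71.6)*f; r=.675+(max(re,.44)-.675)*min(1,2*f); yaw=71.6+(-23.8-71.6)*f; z=.248+(.32-.248)*min(1,f*3)
    P.append((np.array([r*np.cos(np.radians(az)),r*np.sin(np.radians(az)),z]),yaw,0))
ref=None
for i in range(0,N,5):
    print(np.round(P[i+4][0],3),P[i+4][1]); rows(P[i:i+5],ref=ref); ref=P[i+4]
# lever triangulation: ray from side through (545,125) at several heights -> top px
for z in(.1,.2,.3,.4): 
    q=ray('side',(545,125),z); print(z,q,proj('top',q))
E
```

```text
A [array([ 0.46415963, -0.14991734,  0.3       ])]
0.48776979304760915 -17.899761116654695
[0.41  0.366 0.32 ] 39.8
[-0.0, -0.0, 6.4] [-6.78, -2.85, -1.41]
[-0.0, -0.0, 12.7] [-12.95, -6.35, -2.85]
[-0.0, -0.0, 19.1] [-18.47, -10.4, -4.29]
[-0.0, 0.0, 25.5] [-23.29, -14.91, -5.73]
[-0.0, 0.0, 31.8] [-27.39, -19.78, -7.17]
[0.477 0.101 0.32 ] 8.0
[0.0, 0.0, 6.4] [-5.55, -2.59, 0.0]
[0.0, 0.0, 12.7] [-10.55, -5.72, 0.0]
[0.0, 0.0, 19.1] [-15.28, -8.08, 0.0]
[0.0, 0.0, 25.4] [-20.08, -9.73, 0.0]
[0.0, 0.0, 31.8] [-24.69, -11.86, 0.0]
[ 0.464 -0.15   0.32 ] -23.799999999999997
[0.0, 0.0, 6.4] [-5.08, 0.08, 0.0]
[0.0, 0.0, 12.7] [-10.13, -0.36, 0.0]
[0.0, 0.0, 19.1] [-15.12, -1.33, 0.0]
[0.0, 0.0, 25.4] [-19.98, -2.81, 0.0]
[0.0, 0.0, 31.8] [-24.65, -4.78, 0.0]
0.1 [ 0.00715285 -0.80391088  0.1       ] [662.95713013 440.36403471]
0.2 [ 0.07550635 -0.44589182  0.2       ] [512.46024956 415.56960189]
0.3 [ 0.14385985 -0.08787275  0.3       ] [338.30638603 386.87766986]
0.4 [0.21221335 0.27014631 0.4       ] [134.44167774 353.29086199]
```

{"method": "carry_out", "body": {
  "moves": [
    [[0,0,6.4],[-6,-2.5,-1.4],0],
    [[0,0,12.7],[-12,-6,-2.9],0],
    [[0,0,19],[-17.5,-10,-4.3],0],
    [[0,0,25.5],[-22.5,-14.5,-5.7],0],
    [[0,0,31.8],[-27.4,-19.5,-7.2],0]
  ],
  "newtons": 40
}}

```text
t: 1.88
eef_pos: [0.397, 0.3973, 0.3137]
tool_rot: [0.0, 0.426, 0.905, 0.0]
contact_force: [1.0, -0.4, -0.6]
gripper_width: 0.0
```

```bash
python3 -c "
from h import *
o=bot.get_obs();print(o['t'],o['q'].round(2),o['eef_pos'].round(3),o['tool_rot'].round(3))"
```

```text
1.875 [-1.08  0.23  0.22  1.76 -0.06  1.15 -0.15] [0.397 0.397 0.314] [0.    0.426 0.905 0.   ]
```

{"method": "carry_out", "body": {
  "moves": [
    [[0,0,6.4],[-5.6,-2.6,0],0],
    [[0,0,12.7],[-10.6,-5.7,0],0],
    [[0,0,19],[-15.3,-8,0],0],
    [[0,0,25.5],[-20,-9.7,0],0],
    [[0,0,31.8],[-24.7,-11.9,0],0]
  ]
}}

```text
t: 2.5
eef_pos: [0.4631, 0.1317, 0.3135]
tool_rot: [0.0, 0.657, 0.754, 0.001]
contact_force: [-0.3, -0.4, 0.0]
gripper_width: -0.001
```

{"method": "carry_out", "body": {
  "moves": [
    [[0,0,6.4],[-5,0,0],0],
    [[0,0,12.7],[-10,-0.4,0],0],
    [[0,0,19],[-15,-1.3,0],0],
    [[0,0,25.5],[-20,-2.8,0],0],
    [[0,0,31.8],[-24.6,-4.8,0],0]
  ]
}}

```text
t: 3.12
eef_pos: [0.4492, -0.1189, 0.3134]
tool_rot: [0.0, 0.839, 0.545, 0.0]
contact_force: [1.3, -0.3, -0.0]
gripper_width: 0.001
```

{"method": "carry_out", "body": {
  "moves": [
    [[0,0,0],[0,0,0],0],
    [[0,0,0],[0,0,0],0],
    [[0,0,0],[0,0,0],0]
  ]
}}

```text
t: 3.5
eef_pos: [0.4498, -0.1157, 0.3131]
tool_rot: [-0.0, 0.837, 0.547, 0.0]
contact_force: [0.4, 0.3, -0.3]
gripper_width: -0.001
```

```bash
python3 - <<'E'
from h import *
o=bot.get_obs();print(o['t'],o['q'].round(2),o['eef_pos'].round(3),o['tool_rot'].round(3),o['contact_force'],loc(o['eef_pos']))
rows([(w(-.151,.055,.032),-23.8,0)]); y=-23.8
rows([(w(-.15,.0,.032),y,0),(w(-.13,-.12,.032),y,0)],ref=(w(-.151,.055,.032),y,0))
for n in('side','top'):
  r=bot.silhouettes('dish_center',n)[0]; print(n,r['score'],r['location'])
snap('side','s1.png')
E
```

```text
3.5 [-0.56  0.04  0.71  1.99 -0.03  1.12 -0.25] [ 0.45  -0.116  0.313] [-0.     0.837  0.547  0.   ] [ 0.36385286  0.34961212 -0.33798334] [-0.1779  0.0805]
[-0.0, -0.0, 0.2] [-2.56, 2.69, 28.11]
[0.0, 0.0, 0.0] [-5.5, 0.1, 0.0]
[0.0, 0.0, 0.0] [-17.5, 2.1, 0.0]
side 0.9 [384.5, 204.0]
top 0.81 [392.3, 249.7]
```

View pics/s1.png

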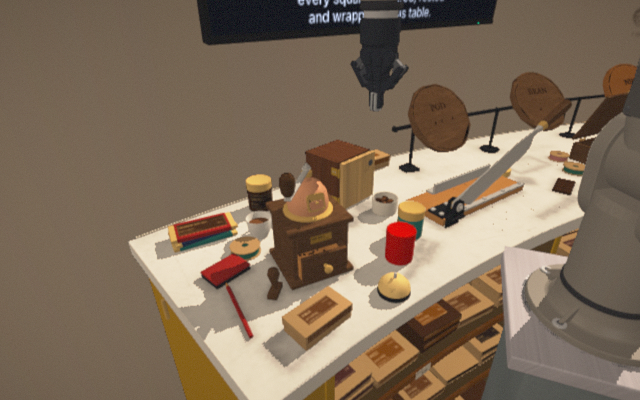

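The view is clear, and the arm is above and to the left of the dish (384,204). I'll lower the finger beside the dish now.

{"method": "carry_out", "body": {
  "moves": [
    [[0,0,0.2],[-2.6,2,5],0],
    [[0,0,0.2],[-2.6,2,11],0],
    [[0,0,0.2],[-2.6,2,17],0],
    [[0,0,0.2],[-2.6,2,23],0],
    [[0,0,0.2],[-2.6,2,27.6],0]
  ]
}}

```text
t: 4.28
eef_pos: [0.4568, -0.1482, 0.0345]
tool_rot: [-0.001, 0.838, 0.545, -0.001]
contact_force: [-0.1, -0.4, -0.0]
gripper_width: -0.0
```

{"method": "carry_out", "body": {
  "moves": [
    [[0,0,0],[0,0,0],0],
    [[0,0,0],[-1,0,0],0],
    [[0,0,0],[-2,0,0],0],
    [[0,0,0],[-3,0,0],0],
    [[0,0,0],[-4,0,0],0]
  ]
}}

```text
t: 4.9
eef_pos: [0.4413, -0.1861, 0.038]
tool_rot: [0.0, 0.839, 0.545, 0.001]
contact_force: [0.5, 1.5, -0.0]
gripper_width: 0.002
```

```bash
python3 - <<'E'
from h import *
o=bot.get_obs();print(o['t'],o['q'].round(2),o['eef_pos'].round(3),o['contact_force'],loc(o['eef_pos']))
for n in('side','top'):
  for r in bot.silhouettes('dish_center',n)[:1]: print(n,r['score'],r['location'],loc(ray(n,r['location'],.021)))
snap('side','s2.png')
E
```

```text
4.9 [-0.13  0.54  0.5   2.19 -0.53  0.52  0.36] [ 0.441 -0.186  0.038] [ 0.45328073  1.54807533 -0.00522088] [-0.1573  0.0126]
side 0.56 [386.1, 203.0] [-0.1526 -0.0242]
top 0.81 [392.3, 249.7] [-0.1528 -0.0324]
```

View pics/s2.png

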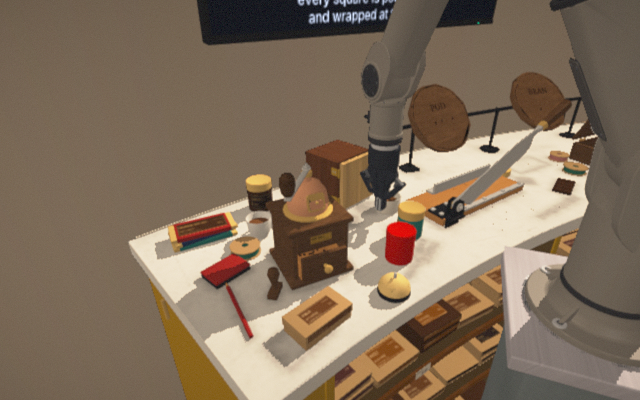

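Contact with the dish registers at 1.5 N and the gripper is clear of the tin at (410,215). I'll keep pushing.

{"method": "carry_out", "body": {
  "moves": [
    [[0,0,0],[-1.3,0.1,0],0],
    [[0,0,0],[-2.6,0.2,0],0],
    [[0,0,0],[-3.9,0.3,0],0],
    [[0,0,0],[-5.2,0.4,0],0],
    [[0,0,0],[-6.0,0.5,0],0]
  ]
}}

```text
t: 5.68
eef_pos: [0.4205, -0.2435, 0.0371]
tool_rot: [-0.0, 0.839, 0.544, -0.0]
contact_force: [0.5, -0.1, -0.1]
gripper_width: 0.001
```

```bash
python3 - <<'E'
from h import *
o=bot.get_obs();print(o['t'],o['eef_pos'].round(3),o['contact_force'],loc(o['eef_pos']))
a=snap('side','s3.png'); b=snap('top','t3.png')
for n in('side','top'):
  for r in bot.silhouettes('dish_center',n)[:1]: print(n,r['score'],r['location'],loc(ray(n,r['location'],.021)))
cv2.imwrite('pics/c3.png',np.hstack([cv2.resize(a[130:290,290:490,::-1],(500,400)),cv2.resize(b[140:320,330:465,::-1],(300,400))]))
E
```

```text
5.675 [ 0.421 -0.243  0.037] [ 0.54158154 -0.11853677 -0.14275489] [-0.1531 -0.0482]
side 0.78 [403.0, 195.7] [-0.162  -0.0889]
```

View pics/c3.png

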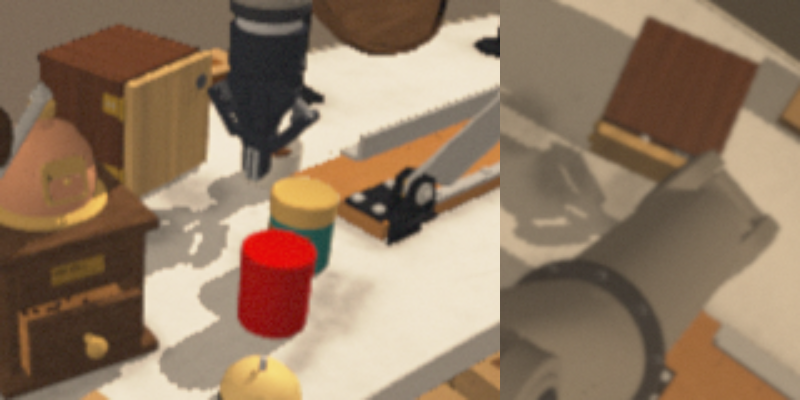

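The dish is sliding right as intended and sits between the door and the board, with the tins untouched. One more push should do it.

{"method": "carry_out", "body": {
  "moves": [
    [[0,0,0],[-1.2,0.3,0],0],
    [[0,0,0],[-2.4,0.6,0],0],
    [[0,0,0],[-3.5,0.9,0],0],
    [[0,0,0],[-4.5,1.1,0],0],
    [[0,0,0],[-4.5,1.1,0],0]
  ]
}}

```text
t: 6.5
eef_pos: [0.4125, -0.2892, 0.0372]
tool_rot: [0.0, 0.839, 0.544, -0.0]
contact_force: [-0.2, 0.4, -0.0]
gripper_width: 0.0
```

{"method": "carry_out", "body": {
  "moves": [
    [[0,0,0],[1.5,-0.5,0],0],
    [[0,0,0],[3,-1,0],0],
    [[0,0,0],[3,-2,-5],0],
    [[0,0,0],[3,-4,-10],0],
    [[0,0,0],[3,-4,-12],0]
  ]
}}

```text
t: 7.12
eef_pos: [0.3882, -0.2423, 0.1587]
tool_rot: [-0.0, 0.838, 0.545, 0.001]
contact_force: [-0.5, 0.0, -0.0]
gripper_width: 0.001
```

```bash
python3 - <<'E'
from h import *
o=bot.get_obs();print(o['t'],o['q'].round(2),o['eef_pos'].round(3),o['contact_force'],loc(o['eef_pos']))
a=snap('side','s4.png')
for l in ('dish_center','tin_center'):
  for r in bot.silhouettes(l,'side')[:2]: print(l,r['score'],r['location'],loc(ray('side',r['location'],.021)))
dp=w(-.0785,-.045,.112)
d=ori(-23.8,20).as_matrix()[:,2]; print(d)
# tip 17mm ahead of TCP; leading corner 14.5mm toward tool y
y=ori(-23.8,20).as_matrix()[:,1]
tcp=dp-.017*d-.0145*y; print('press tcp',tcp,loc(tcp))
n=w(1,0)-w(0,0)
rows([(tcp-.04*n,-23.8,20),(tcp-.01*n,-23.8,20)])
cv2.imwrite('pics/c4.png',cv2.resize(a[130:290,290:490,::-1],(500,400)))
E
```

```text
7.125 [-0.18  0.29  0.72  2.18 -0.28  0.76  0.31] [ 0.388 -0.242  0.159] [-0.49766584  0.04661386 -0.00825872] [-0.1832 -0.0602]
dish_center 0.9 [406.2, 186.5] [-0.1373 -0.1422]
tin_center 0.95 [402.4, 243.6] [-0.2868  0.1007]
tin_center 0.72 [412.3, 210.4] [-0.2238 -0.0381]
[ 0.31293464 -0.13802062 -0.93969262]
press tcp [ 0.47232741 -0.26283096  0.12301548] [-0.0979 -0.045 ]
[-19.9, -0.1, -0.0] [1.5, 4.38, 3.48]
[-19.9, -0.1, -0.0] [1.5, 7.38, 3.48]
```

View pics/c4.png

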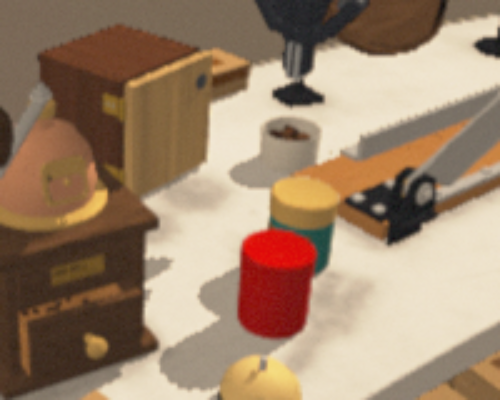

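The dish is clear of the swing, with its centre at local (-0.137, -0.142), about 217 mm from the hinge. The tins haven't moved. Now I'll tilt the tool and approach the dot.

{"method": "carry_out", "body": {
  "moves": [
    [[-10,0,0],[1,2,1.5],0],
    [[-20,0,0],[1.5,4.4,3.5],0],
    [[-20,0,0],[1.5,6,3.5],0],
    [[-20,0,0],[1.5,7,3.5],0],
    [[-20,0,0],[1.5,7.4,3.5],0]
  ]
}}

```text
t: 7.9
eef_pos: [0.4641, -0.2619, 0.1229]
tool_rot: [0.146, 0.826, 0.537, 0.094]
contact_force: [-0.2, -0.3, 0.3]
gripper_width: 0.004
```

{"method": "carry_out", "body": {
  "moves": [
    [[0,0,0],[0,0,0],0],
    [[0,0,0],[0,0,0],0]
  ]
}}

```text
t: 8.15
eef_pos: [0.4622, -0.2606, 0.1222]
tool_rot: [0.145, 0.826, 0.537, 0.094]
contact_force: [-0.9, 0.5, -0.2]
gripper_width: 0.002
```

```bash
python3 - <<'E'
from h import *
o=bot.get_obs();print(o['t'],o['q'].round(2),o['eef_pos'].round(4),o['contact_force'],loc(o['eef_pos']))
Rm=R.from_quat(o['tool_rot'][[1,2,3,0]]).as_matrix(); tip=o['eef_pos']+.017*Rm[:,2]+.0145*Rm[:,1]; print('tip',loc(tip),tip[2], 'n in tool',Rm.T@(w(1,0)-w(0,0)))
a=snap('side','s5.png'); cv2.imwrite('pics/c5.png',cv2.resize(a[130:230,310:430,::-1],(600,500)))
E
```

```text
8.15 [-0.01  0.32  0.47  2.28 -0.57  0.26  0.53] [ 0.4622 -0.2606  0.1222] [-0.87864959  0.5367347  -0.15928446] [-0.1081 -0.0471]
tip [-0.0887 -0.0471] 0.11118169772574125 n in tool [0.00283593 0.93987988 0.34149344]
```

View pics/c5.png

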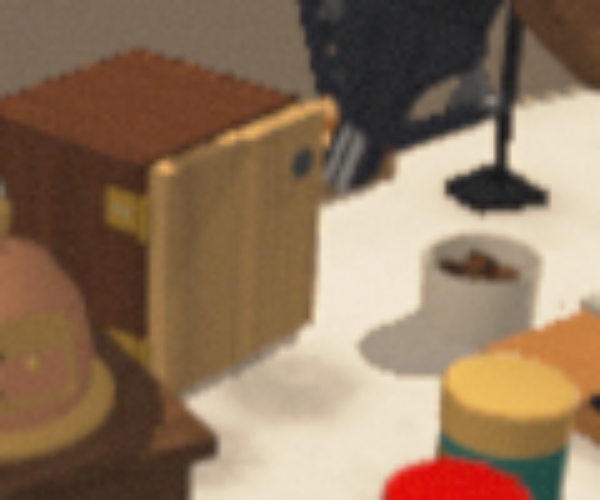

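```bash
python3 - <<'E'
from h import *
o=bot.get_obs(); Rm=R.from_quat(o['tool_rot'][[1,2,3,0]]).as_matrix()
for nm,l in (('tipF',(0,.0145,.017)),('tipB',(0,-.0145,.017)),('tcp',(0,0,0)),('tipL',(.011,0,.017)),('tipR',(-.011,0,.017))):
    p=o['eef_pos']+Rm@np.array(l); print(nm,loc(p),p[2].round(3),proj('side',p).round(1), ((proj('side',p)-[310,130])*5).round())
for l in((-.0785,-.045,.112),(-.0785,-.065,.14),(-.0785,-.065,.006)): print(((proj('side',w(*l))-[310,130])*5).round())
E
```

```text
tipF [-0.0888 -0.0471] 0.111 [373.9 162.6] [320. 163.]
tipB [-0.1161 -0.047 ] 0.101 [381.9 168.8] [360. 194.]
tcp [-0.1083 -0.047 ] 0.122 [380.  160.7] [350. 154.]
tipL [-0.1024 -0.036 ] 0.106 [375.4 166.9] [327. 185.]
tipR [-0.1025 -0.058 ] 0.106 [380.4 164.5] [352. 172.]
[302. 158.]
[327.  99.]
[315. 319.]
```

The projected tip lands where the picture shows it, about 10 mm in front of the dot. Pressing gently.

{"method": "carry_out", "body": {
  "moves": [
    [[0,0,0],[0.1,0.4,0.1],0],
    [[0,0,0],[0.2,0.7,0.2],0],
    [[0,0,0],[0.2,0.9,0.3],0],
    [[0,0,0],[0.2,1.0,0.35],0],
    [[0,0,0],[0.2,1.1,0.4],0]
  ]
}}

```text
t: 8.82
eef_pos: [0.4737, -0.2636, 0.122]
tool_rot: [0.146, 0.826, 0.536, 0.095]
contact_force: [0.6, 0.8, -0.1]
gripper_width: 0.002
```

```bash
python3 -c "
from h import *
o=bot.get_obs();Rm=R.from_quat(o['tool_rot'][[1,2,3,0]]).as_matrix(); tip=o['eef_pos']+.017*Rm[:,2]+.0145*Rm[:,1];print(o['t'],o['contact_force'],loc(tip),tip[2],loc(o['contact_force']+[X[0],X[1],0]))"
```

```text
8.825 [ 0.5803299   0.81342088 -0.05621377] [-0.0769 -0.0452] 0.11100272357640584 [0.2025 0.9785]
```

{"method": "carry_out", "body": {
  "moves": [
    [[0,0,0],[0,0.1,0.04],0],
    [[0,0,0],[0,0.2,0.07],0],
    [[0,0,0],[0,0.3,0.1],0],
    [[0,0,0],[0,0.3,0.1],0]
  ]
}}

```text
t: 9.32
eef_pos: [0.4767, -0.2649, 0.1222]
tool_rot: [0.146, 0.826, 0.536, 0.095]
contact_force: [-0.5, -0.3, 0.3]
gripper_width: 0.004
```

{"method": "carry_out", "body": {
  "moves": [
    [[0,0,0],[0,0.1,0.04],0],
    [[0,0,0],[0,0.2,0.07],0],
    [[0,0,0],[0,0.2,0.07],0]
  ]
}}

```text
t: 9.7
eef_pos: [0.4781, -0.2655, 0.122]
tool_rot: [0.145, 0.826, 0.536, 0.094]
contact_force: [-2.9, 1.5, 1.4]
gripper_width: -0.001
```

{"method": "carry_out", "body": {
  "moves": [
    [[0,0,0],[0,0.1,0.04],0],
    [[0,0,0],[0,0.2,0.07],0],
    [[0,0,0],[0,0.2,0.07],0]
  ]
}}

```text
t: 10.07
eef_pos: [0.48, -0.2666, 0.122]
tool_rot: [0.145, 0.826, 0.536, 0.094]
contact_force: [-4.2, 0.7, 1.6]
gripper_width: -0.001
```

{"method": "carry_out", "body": {
  "moves": [
    [[0,0,0],[0,0.1,0.04],0],
    [[0,0,0],[0,0.2,0.07],0],
    [[0,0,0],[0,0.2,0.07],0]
  ]
}}

```text
t: 10.45
eef_pos: [0.4817, -0.2675, 0.1219]
tool_rot: [0.145, 0.826, 0.536, 0.094]
contact_force: [-5.5, 0.0, 3.4]
gripper_width: 0.003
```

{"method": "carry_out", "body": {
  "moves": [
    [[0,0,0],[0,0.1,0.04],0],
    [[0,0,0],[0,0.1,0.04],0]
  ]
}}

```text
t: 10.7
eef_pos: [0.4823, -0.2678, 0.1219]
tool_rot: [0.145, 0.826, 0.536, 0.094]
contact_force: [-6.7, 1.3, 4.4]
gripper_width: -0.004
```

{"method": "carry_out", "body": {
  "moves": [
    [[0,0,0],[0,-1,-0.35],0],
    [[0,0,0],[0,-2.5,-0.9],0],
    [[0,0,0],[0,-4.5,-1.6],0],
    [[0,0,0],[0,-7,-2.5],0],
    [[0,0,0],[0,-9.5,-4.5],0]
  ]
}}

```text
t: 11.32
eef_pos: [0.3927, -0.2265, 0.1288]
tool_rot: [0.143, 0.826, 0.537, 0.094]
contact_force: [0.0, -0.5, -0.6]
gripper_width: -0.001
```

{"method": "carry_out", "body": {
  "moves": [
    [[0,0,0],[0,0,-3],0],
    [[0,0,0],[0,0,-5],0],
    [[0,0,0],[0,0,-5],0]
  ]
}}

```text
t: 11.7
eef_pos: [0.379, -0.2207, 0.1775]
tool_rot: [0.144, 0.826, 0.536, 0.097]
contact_force: [0.9, 0.4, 0.6]
gripper_width: 0.002
```

```bash
python3 - <<'E'
from h import *
o=bot.get_obs();print(o['t'],o['q'].round(2),o['eef_pos'].round(4),o['contact_force'],loc(o['eef_pos']))
a=snap('side','s6.png')
b=snap('top','t6.png')
for n in('side','top'):
  for r in bot.silhouettes('cupboard_door',n)[:1]: print(n,r['score'],r['location'])
def door(th,r,off=0,z=.112): return w(-.0665-np.sin(th)*r+off*np.cos(th),.063-np.cos(th)*r-off*np.sin(th),z)
for th in(0,.3,.4,.5,.6,.7): print(th,proj('side',door(th,.128,0,.14)).round(1),proj('side',door(th,.108,-.012)).round(1),((proj('side',door(th,.128,0,.14))-[290,120])*4).round())
cv2.imwrite('pics/c6.png',np.hstack([cv2.resize(a[120:240,290:410,::-1],(480,480)),cv2.resize(b[140:300,340:440,::-1],(300,480))]))
E
```

```text
11.7 [-0.13  0.02  0.52  2.42 -0.01  0.35 -0.01] [ 0.379  -0.2207  0.1775] [0.86856239 0.4187174  0.58794242] [-0.2003 -0.0442]
side 0.97 [363.6, 183.9]
top 0.58 [387.3, 222.0]
0 [371.9 148.7] [370.4 161.5] [328. 115.]
0.3 [382.  152.7] [377.9 165.6] [368. 131.]
0.4 [384.8 154.3] [379.8 167.2] [379. 137.]
0.5 [387.1 156. ] [381.3 168.8] [389. 144.]
0.6 [389.1 157.9] [382.5 170.5] [396. 151.]
0.7 [390.6 159.8] [383.2 172.3] [403. 159.]
```

View pics/c6.png

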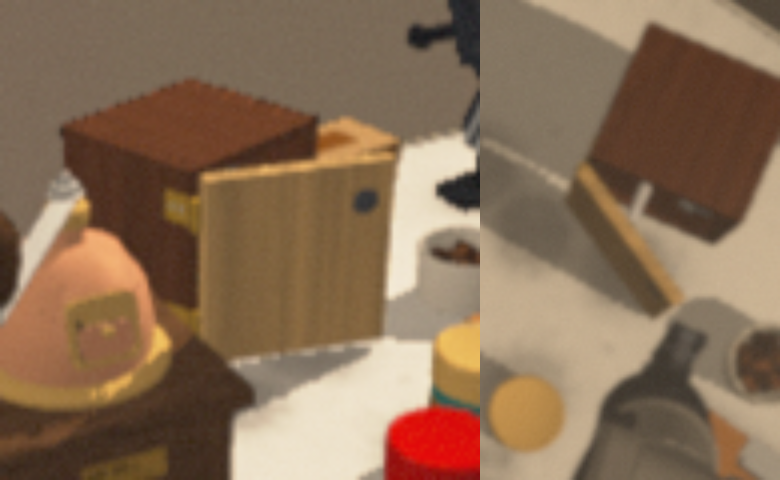

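The door sprang ajar, to about 0.55 rad. Next I'll bring the finger over the top and in behind its free edge.

```bash
cat >> h.py <<'E'
def door(th,r,off=0,z=.112): return w(-.0665-np.sin(th)*r+off*np.cos(th),.063-np.cos(th)*r-off*np.sin(th),z)
E
python3 - <<'E'
from h import *
y=-23.8
a=door(.55,.105,.03,.195); b=a.copy(); b[2]=.125
rows([(a,y,0)]); 
T=[(door(t,.105,.0145*abs(np.cos(t))+.011*np.sin(t)-.001,.125),y,0) for t in (.6,.75,.9,1.05,1.2,1.35,1.5,1.6,1.68)]
rows([(b,y,0)]+T,ref=(b,y,0)); 
E
```

```text
[19.7, -0.1, -0.2] [0.25, 10.55, 1.72]
[0.0, 0.0, 0.0] [0.0, 0.0, 0.0]
[0.0, 0.0, 0.0] [0.88, -1.58, 0.0]
[0.0, 0.0, 0.0] [1.67, -2.97, 0.0]
[0.0, 0.0, 0.0] [2.69, -4.26, 0.0]
[0.0, 0.0, 0.0] [3.93, -5.39, 0.0]
[0.0, 0.0, 0.0] [5.36, -6.33, 0.0]
[0.0, 0.0, 0.0] [6.96, -7.03, 0.0]
[0.0, 0.0, 0.0] [8.68, -7.46, 0.0]
[0.0, 0.0, 0.0] [9.79, -7.59, 0.0]
[0.0, 0.0, 0.0] [10.52, -7.63, 0.0]
```

{"method": "carry_out", "body": {
  "moves": [
    [[0,0,0],[0,1.4,-3.8],0],
    [[7,0,0],[0,4.5,-2.5],0],
    [[14,0,0],[0.2,8,-0.5],0],
    [[19.7,0,0],[0.2,10.5,1.5],0],
    [[19.7,0,0],[0.2,10.5,1.7],0]
  ]
}}

```text
t: 12.52
eef_pos: [0.4774, -0.2622, 0.1926]
tool_rot: [-0.001, 0.838, 0.546, -0.001]
contact_force: [-0.2, 0.9, -0.5]
gripper_width: -0.003
```

{"method": "carry_out", "body": {
  "moves": [
    [[0,0,0],[0,0,0],0],
    [[0,0,0],[0,0,0],0]
  ]
}}

```text
t: 12.78
eef_pos: [0.4736, -0.2615, 0.1958]
tool_rot: [-0.001, 0.839, 0.544, 0.002]
contact_force: [-0.3, -0.2, -0.5]
gripper_width: 0.001
```

```bash
python3 - <<'E'
from h import *
o=bot.get_obs();print(o['t'],o['q'].round(2),o['eef_pos'].round(4),o['contact_force'].round(1),loc(o['eef_pos']),'want',loc(door(.55,.105,.03)))
b=door(.55,.105,.03,.125); rows([(b,-23.8,0)])
E
```

```text
12.775 [-0.11  0.36  0.63  1.96 -0.28  0.9   0.24] [ 0.4736 -0.2615  0.1958] [-0.3 -0.2 -0.5] [-0.0973 -0.0432] want [-0.0958 -0.0422]
[0.1, -0.2, -0.2] [0.08, 0.14, 7.08]
```

{"method": "carry_out", "body": {
  "moves": [
    [[0,0,0],[0.1,0.3,2.5],0],
    [[0,0,0],[0.1,0.3,5],0],
    [[0,0,0],[0.1,0.3,7.1],0],
    [[0,0,0],[0.1,0.3,7.1],0]
  ]
}}

```text
t: 13.28
eef_pos: [0.4767, -0.2611, 0.1244]
tool_rot: [-0.001, 0.839, 0.545, 0.001]
contact_force: [-0.5, -0.5, -0.1]
gripper_width: 0.003
```

{"method": "carry_out", "body": {
  "moves": [
    [[0,0,0],[0.4,-0.8,0],0],
    [[0,0,0],[0.9,-1.6,0],0],
    [[0,0,0],[1.3,-2.3,0],0],
    [[0,0,0],[1.7,-3,0],0],
    [[0,0,0],[2.2,-3.7,0],0]
  ]
}}

```text
t: 13.9
eef_pos: [0.4532, -0.2263, 0.1249]
tool_rot: [-0.0, 0.839, 0.545, 0.002]
contact_force: [1.7, -1.5, 0.6]
gripper_width: -0.001
```

```bash
python3 - <<'E'
from h import *
o=bot.get_obs();print(o['t'],o['q'].round(2),o['eef_pos'].round(4),o['contact_force'].round(1),loc(o['eef_pos']))
a=snap('side','s7.png'); cv2.imwrite('pics/c7.png',cv2.resize(a[110:250,280:440,::-1],(640,560)))
T=[(door(t,.105,.0145*abs(np.cos(t))+.011*np.sin(t)-.001,.125),-23.8,0) for t in (.9,1.05,1.2,1.35,1.5,1.6,1.68)]
rows(T)
E
```

```text
13.9 [-0.12  0.42  0.58  2.09 -0.35  0.72  0.26] [ 0.4532 -0.2263  0.1249] [ 1.7 -1.5  0.6] [-0.1302 -0.0193]
[-0.0, -0.2, -0.2] [0.32, -0.7, -0.05]
[-0.0, -0.2, -0.2] [1.56, -1.84, -0.04]
[-0.0, -0.2, -0.2] [2.99, -2.78, -0.04]
[-0.0, -0.2, -0.2] [4.59, -3.48, -0.03]
[-0.0, -0.2, -0.2] [6.3, -3.92, -0.02]
[-0.0, -0.2, -0.2] [7.41, -4.05, -0.02]
[-0.0, -0.2, -0.2] [8.14, -4.09, -0.02]
```

View pics/c7.png

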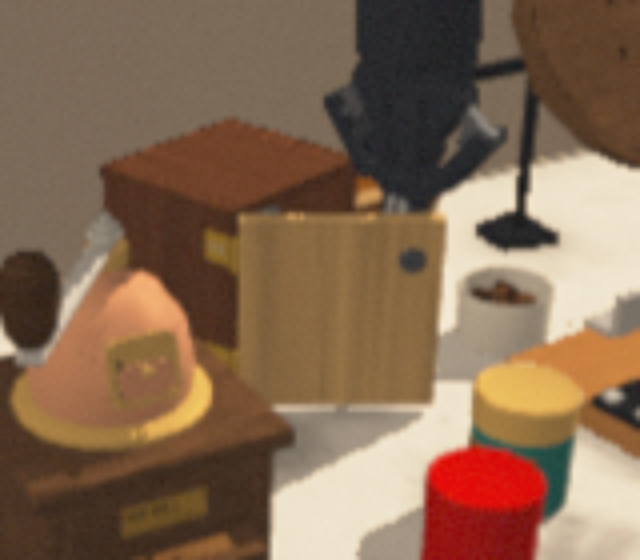

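The finger is behind the door, which is swinging open, and the dish and tins are clear of it. I'll continue along the arc.

{"method": "carry_out", "body": {
  "moves": [
    [[0,0,0],[0.6,-1,0],0],
    [[0,0,0],[1.5,-1.8,0],0],
    [[0,0,0],[2.3,-2.4,0],0],
    [[0,0,0],[3,-2.8,0],0],
    [[0,0,0],[3.8,-3.2,0],0]
  ]
}}

```text
t: 14.58
eef_pos: [0.4395, -0.1784, 0.1248]
tool_rot: [-0.0, 0.839, 0.545, 0.002]
contact_force: [0.7, -1.6, 0.2]
gripper_width: -0.003
```

{"method": "carry_out", "body": {
  "moves": [
    [[0,0,0],[0.8,-0.3,0],0],
    [[0,0,0],[1.7,-0.6,0],0],
    [[0,0,0],[2.6,-0.8,0],0],
    [[0,0,0],[3.4,-0.9,0],0],
    [[0,0,0],[4.1,-0.9,0],0]
  ]
}}

```text
t: 15.2
eef_pos: [0.448, -0.1373, 0.1248]
tool_rot: [-0.0, 0.839, 0.545, 0.001]
contact_force: [-0.8, -1.3, -0.0]
gripper_width: -0.001
```

{"method": "carry_out", "body": {
  "moves": [
    [[0,0,0],[0.3,0,0],0],
    [[0,0,0],[0.3,0,0],0]
  ]
}}

```text
t: 15.45
eef_pos: [0.4492, -0.1348, 0.1248]
tool_rot: [-0.001, 0.839, 0.545, 0.001]
contact_force: [-0.7, 0.0, -0.3]
gripper_width: 0.002
```

```bash
python3 - <<'E'
from h import *
o=bot.get_obs();print(o['t'],o['q'].round(2),o['eef_pos'].round(4),o['contact_force'].round(1),loc(o['eef_pos']))
d=loc(o['eef_pos'])-[-.0665,.063]; 
from scipy.optimize import brentq
f=lambda t: (d[0]*np.cos(t)-d[1]*np.sin(t))-(.0145*abs(np.cos(t))+.011*np.sin(t)); print('theta',brentq(f,1,2))
E
```

```text
15.45 [-0.32  0.36  0.59  2.18 -0.32  0.69  0.06] [ 0.4492 -0.1348  0.1248] [-0.7  0.  -0.3] [-0.1708  0.0628]
theta 1.6904887111368145
```

{"method": "carry_out", "body": {
  "moves": [
    [[0,0,0],[-1,0,0],0],
    [[0,0,0],[-2,0,0],0],
    [[0,0,0],[-2.5,0,-4],0],
    [[0,0,0],[-2.5,0,-9],0],
    [[0,0,0],[-2.5,0,-14],0]
  ]
}}

```text
t: 16.08
eef_pos: [0.4378, -0.1594, 0.2661]
tool_rot: [-0.0, 0.839, 0.544, 0.001]
contact_force: [2.0, 0.2, -0.2]
gripper_width: -0.002
```

{"method": "carry_out", "body": {
  "moves": [
    [[0,0,0],[0,0,-4],0],
    [[0,0,0],[0,0,-4],0]
  ]
}}

```text
t: 16.32
eef_pos: [0.4398, -0.1598, 0.3075]
tool_rot: [0.001, 0.839, 0.544, 0.004]
contact_force: [-0.1, -0.2, 0.4]
gripper_width: -0.001
```

```bash
python3 - <<'E'
from h import *
o=bot.get_obs();print(o['t'],o['eef_pos'].round(3),o['contact_force'].round(1))
a=snap('side','s8.png'); b=snap('top','t8.png')
for l in ('dish_center','tin_center'):
  for r in bot.silhouettes(l,'side')[:2]: print(l,r['score'],r['location'],loc(ray('side',r['location'],.021)))
for th in(1.4,1.57,1.7): print(th,((proj('side',door(th,.128,0,.14))-[270,110])*2.5).round())
cv2.imwrite('pics/c8.png',np.hstack([cv2.resize(a[110:310,270:430,::-1],(400,500)),cv2.resize(b[130:310,300:440,::-1],(390,500))]))
E
```

```text
16.325 [ 0.44  -0.16   0.308] [-0.1 -0.2  0.4]
dish_center 0.81 [407.8, 185.2] [-0.136  -0.1523]
dish_center 0.23 [305.8, 231.1] [-0.0954  0.2135]
tin_center 0.81 [417.6, 214.0] [-0.243  -0.0318]
tin_center 0.57 [398.1, 241.7] [-0.2759  0.1011]
1.4 [292. 160.]
1.57 [280. 168.]
1.7 [268. 174.]
```

View pics/c8.png

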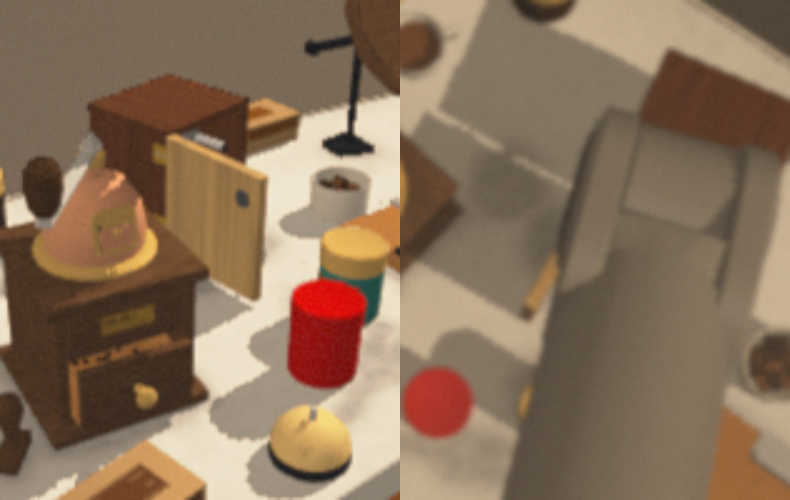

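The door's free top corner at (266,177) in the side crop matches about 1.7 rad. The dish and tins are clear and the arm touches nothing, so I'll hand in.

```bash
python3 -c "
from h import *
print(bot.hand_in())"
```

```text
the job is handed in; nothing more can be done
None
```

The cupboard is open and the job is handed in, at about 16 s on the robot's clock. `hand_in` gives no verdict.

- **Dish:** it stood in front of the door, so I pushed it along the counter to the right. It now stands about 0.22 m from the hinge, well outside the door's 129 mm swing.
- **Press:** I pressed the door at the dot with the fingertip until the force reached about 8 N. When the finger drew back, the door sprang ajar to about 0.55 rad.
- **Swing:** I opened the door from behind its free edge with the finger.

**Last checks:**
- The door is at about 1.69 rad from the finger's position and about 1.7 rad from the last side picture, so past square.
- In that picture the dish, teal tin, red look-alike, bell and mill stand upright and do not appear to have moved. I checked the other bystanders only by eye in earlier views.
- The force reading was about zero, with the arm raised clear.

The network's side-view position for the dish moved by about 10 mm between looks after the push. I put that down to measurement scatter, because nothing touched the dish in that time. Either reading leaves it well clear. None of my checks failed.

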